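# Find the tired contact finger and pin it

## Robot

A 6-joint arm with a two-finger parallel gripper is mounted at the origin on a cart in front of the work surface, level with it; the furniture and walls round the work are solid. World frame = base frame: x ahead of the robot, y to its left, z up, the work surface at z = 0. Lengths are in m, angles in rad, forces in N, time in s.
With the tool pointing down it reaches from about 0.325 to 0.75 m from the base axis. Payload 7.6 kg.
Tool frame: the origin (TCP) lies midway between the tips of the shut fingers; the grasp point (between the pads) lies bot.grasp_offset behind it (bot.grasp_offset is the distance from the TCP to the grasp point, in m); z points along the fingers, y is the direction in which the jaws open and shut (so a half turn about z gives the same grasp; the last joint's range is limited). The gripper opens to 85 mm and grips with 20 to 120 N. Pads are 22 mm wide; open, the fingers measure 114 mm over their backs; the gripper's body (76 mm by 85 mm) begins 54 mm behind the grasp point. The pads swing forward as they close: fully open they stand 13 mm farther back than shut.
Start: joints at [1.18, 0.052, 1.401, -0, 1.689, -0.07], TCP at [0.166, 0.498, 0.231] pointing down, gripper open.
Joint ranges: [-2.9, 2.9], [-0.91, 2.17], [0.12, 2.37], [-1.06, 4.2], [0.26, 2.73], [-2.93, 2.93]. Speed limits (rad/s): [2.57, 2.57, 3.01, 3.14, 3.14, 3.14].

## Interface

Orientations are given as a 3x3 rotation matrix whose columns are the frame's x, y, z axes.
In Python, from cell import bot, solver, get_obs, imaging gives the robot as it stands. The module is installed in compiled form; this text tells all that it offers. Calls block until the motion is done:
- bot.move_ptp(position, orientation): joint-space move of the TCP to a pose.
- bot.move_straight(position, frame=None, v=0.15, contact_N=None): straight line of the TCP; frame=None keeps the orientation; v is the mean speed in m/s. With contact_N (N) it stops when the force on the tool has changed by that much, and returns True; else False.
- bot.set_joints(angles): joint-space move.
- bot.command_gripper(opening): opening from 0.0 (shut) to 1.0 (fully open); the grip force is fixed at half the most; returns when the fingers have stopped.
- bot.dwell(seconds).
- solver.solve_ik(position, orientation): joint angles nearest the present ones, or None.
- get_obs(): the state.
- imaging.get_image(name): name is "scene" or "top" or "wrist"; returns a dict with "img" (384x512x3 uint8, blue, green, red), "vertical_fov" (degrees; the focal length in pixels is half the picture's height over the tangent of half this angle, whatever the lens; pixels are square), "cx", "cy" (the principal point, pixels), "world_from_camera" (4x4, takes a point from camera to world coordinates). Camera axes: x right, y down, z forward; pixel columns grow to the right and rows downward; lengths in m; the calibration is good to about 2 mm. The wrist camera is an equidistant fisheye: a pixel r from the principal point sees the ray r / f radians off the axis. A picture is of the moment at which its call begins. There is no depth.
A pose or a line that the arm cannot do raises bot.MotionError and nothing moves.
- bot.sign_off(): hands the job in, once; it reports no verdict.
Trained networks look in the newest picture that a camera, given by its name, has taken for a name from the list of things; names that differ only in an ending like _2 or _b are one class to them, and where a whole thing is asked for, a point or a joint stands for the part that bears it (a point fixed in the world has none). Each returns a list of dicts, best first, with "p" (0 to 1); they miss things now and then, are a little off and sometimes report something else, mostly with a low value. They report only what shows in the picture. A call takes as long as a camera call. They do not tell look-alikes from the thing itself.
- imaging.recognise(target, camera): "rect" ([centre column, centre row, width, height] in pixels, round what is visible of it).
The state is a dict: "time_s": time; "q": joint angles; "qvel": joint speeds; "joint_efforts": joint torques, N m; "tcp_pos": TCP position; "ee_rot": TCP orientation; "wrist_force": force on the tool from outside, world axes, zero at the start; "torque": the same for the moment, N m; "finger_gap": opening from 0.0 (shut) to 1.0 (fully open).
Only numpy, scipy, OpenCV 4.12 (cv2) and the standard library are available. Lean on these libraries where they do the work, as an engineer would, in place of code of your own. Each camera call takes 0.05 s, during which the arm holds its last target.

## Task

One of the three clamped contact fingers has gone soft. Working from left to right, press the free tip of each finger by its brass button gently down onto its stop, never harder than 20 N, and feel how hard it pushes back. Then take the pin out of its black holder and seat it fully, upright, in the socket of the block with the softest finger.

Things in the scene. Friction and masses are not known exactly. Their poses are not given: they have to be found in the camera images.
- block_a: one of three like-looking blocks fixed side by side along y (which is left, middle, right varies): aluminium base 128 x 44 x 8 mm; clamp with two screws (x 0 to 20 mm, top 38.5 mm) holding a steel leaf spring 12 mm wide that sticks out to -x over a stop screw; socket block 34 x 40 mm behind. Origin: underside; x from the tip (roughly towards the robot) to the socket, z up
- tip_a: brass button 12 mm across on the leaf's free tip, block_a, 54 mm from the clamp; origin: centre of its top, 34 mm above desk, 55 mm from block origin along -x. Push-back grows with travel; stop at about 8.5 mm, where the two sound leaves give about 6 N, the soft one less than half as much; past it about 5 N more per mm
- socket_a (a point): centre of the mouth of the round socket in the top of block_a, 38 mm above the desk, 41 mm from the block's origin along +x: 13 mm across, chamfered, 26 mm deep
- block_b: one of three like-looking blocks fixed side by side along y (which is left, middle, right varies): aluminium base 128 x 44 x 8 mm; clamp with two screws (x 0 to 20 mm, top 38.5 mm) holding a steel leaf spring 12 mm wide that sticks out to -x over a stop screw; socket block 34 x 40 mm behind. Origin: underside; x from the tip (roughly towards the robot) to the socket, z up
- tip_b: brass button 12 mm across on the leaf's free tip, block_b, 54 mm from the clamp; origin: centre of its top, 34 mm above desk, 55 mm from block origin along -x. Push-back grows with travel; stop at about 8.5 mm, where the two sound leaves give about 6 N, the soft one less than half as much; past it about 5 N more per mm
- socket_b (a point): centre of the mouth of the round socket in the top of block_b, 38 mm above the desk, 41 mm from the block's origin along +x: 13 mm across, chamfered, 26 mm deep
- block_c: one of three like-looking blocks fixed side by side along y (which is left, middle, right varies): aluminium base 128 x 44 x 8 mm; clamp with two screws (x 0 to 20 mm, top 38.5 mm) holding a steel leaf spring 12 mm wide that sticks out to -x over a stop screw; socket block 34 x 40 mm behind. Origin: underside; x from the tip (roughly towards the robot) to the socket, z up
- tip_c: brass button 12 mm across on the leaf's free tip, block_c, 54 mm from the clamp; origin: centre of its top, 34 mm above desk, 55 mm from block origin along -x. Push-back grows with travel; stop at about 8.5 mm, where the two sound leaves give about 6 N, the soft one less than half as much; past it about 5 N more per mm
- socket_c (a point): centre of the mouth of the round socket in the top of block_c, 38 mm above the desk, 41 mm from the block's origin along +x: 13 mm across, chamfered, 26 mm deep
- pin_head (a point): centre of the round ringed grip (14 mm across, 28 mm tall, z up along it) of the metal pin, 40 g, upright in its holder; grasp from above. Below the grip a collar 20 mm across, 4 mm thick (14 to 18 mm below this point), then the shank, 10 mm across, 22 mm long (18 to 40 mm below). Fully seated, the collar rests on the socket's top: this point is 18 mm above the mouth
- holder: black square holder of the pin, 50 x 50 x 30 mm, fixed to the desk to the right of the blocks; origin at the centre of its underside; a socket like those of the blocks in its top
Mind the look-alikes: they are no part of the job. What is shaped like the block_b but red is not meant.

How it is judged:
By the outcome, as a careful person would: the job done as asked, in the order asked, and still so for the second after the job is handed in, with the robot touching nothing.
It also fails if it takes over 58 s, if anything falls off the work surface, if the arm or the gripper's body presses on something with over 40 N, if the wrist force passes 120 N, or if a joint passes its speed limit or range.

## Working session

There is one attempt and no reset: what is moved stays moved. The work goes in short steps, each a Python script; the robot and the scene stay as the last script left them, time stands still between calls to the robot, and variables do not carry over. Pictures are saved under pics/ and viewed, and the job is handed in when it is done.

```bash
mkdir -p pics
python3 - <<'E'
from cell import bot, solver, get_obs, imaging
import cv2,numpy as np
o=get_obs();print(o['time_s'],o['tcp_pos'],o['wrist_force'],bot.grasp_offset,o['finger_gap'])
for c in ['scene','top']:
    d=imaging.get_image(c);cv2.imwrite(f'pics/{c}0.png',d['img']);print(c,d['vertical_fov'],d['cx'],d['cy'],np.round(d['world_from_camera'],4).tolist())
    for t in ['block_a','tip_a','socket_a','pin_head','holder']:
        print(c,t,[(np.round(r['rect'],1).tolist(),round(r['p'],2)) for r in imaging.recognise(t,c)])
print(get_obs()['time_s'])
E
```

```text
0.0 [0.1654136  0.49794999 0.23045678] [-0.13853274 -0.1079504  -0.10625838] 0.0187 0.9988534327499183
scene 50.78869156777381 252.54077025070626 185.37787877317214 [[0.6766, -0.3133, 0.6663, -0.1712], [-0.7362, -0.2696, 0.6208, -0.8194], [-0.0149, -0.9106, -0.4131, 0.4928], [0.0, 0.0, 0.0, 1.0]]
scene block_a [([343.9, 276.9, 44.1, 57.6], 0.97), ([184.6, 174.2, 45.6, 22.5], 0.94), ([232.3, 203.6, 47.6, 39.6], 0.88), ([214.2, 188.1, 37.2, 31.0], 0.86)]
scene tip_a [([339.5, 279.6, 15.7, 16.0], 0.71), ([208.2, 186.8, 12.5, 10.9], 0.49), ([225.1, 205.1, 14.9, 4.9], 0.45)]
scene socket_a [([343.5, 279.0, 47.3, 61.4], 0.86), ([213.5, 188.4, 37.6, 28.9], 0.76), ([184.1, 173.3, 39.7, 25.4], 0.71), ([231.1, 203.8, 44.4, 38.7], 0.61)]
scene pin_head []
scene holder [([274.8, 231.3, 32.8, 20.6], 0.69), ([231.6, 204.5, 40.3, 36.8], 0.26)]
top 55.77059824372814 255.52784541686654 194.56158848211703 [[0.0218, -0.9942, 0.1055, 0.3774], [-0.9997, -0.0232, -0.0118, -0.1803], [0.0142, -0.1052, -0.9943, 1.1927], [0.0, 0.0, 0.0, 1.0]]
top block_a [([237.9, 201.2, 13.5, 43.8], 0.83), ([354.2, 227.8, 18.1, 40.3], 0.71), ([164.6, 188.8, 22.7, 42.3], 0.57), ([206.1, 187.9, 17.5, 44.0], 0.56)]
top tip_a [([203.1, 198.9, 4.7, 15.6], 0.52), ([160.8, 196.2, 9.2, 20.3], 0.46)]
top socket_a [([163.4, 188.2, 19.5, 40.7], 0.97), ([205.6, 190.1, 17.4, 41.6], 0.81), ([237.9, 202.8, 16.5, 40.3], 0.57)]
top pin_head []
top holder [([290.1, 209.9, 14.3, 18.6], 0.58)]
0.6
```

Run:
```python
import cv2
a=cv2.imread('pics/scene0.png');b=cv2.imread('pics/top0.png')
cv2.imwrite('pics/s1.png',cv2.resize(a[130:330,130:400],(800,592),interpolation=cv2.INTER_CUBIC))
cv2.imwrite('pics/t1.png',cv2.resize(b[130:280,130:330],(800,600),interpolation=cv2.INTER_CUBIC))
```

```text
(no output)
```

View pics/s1.png

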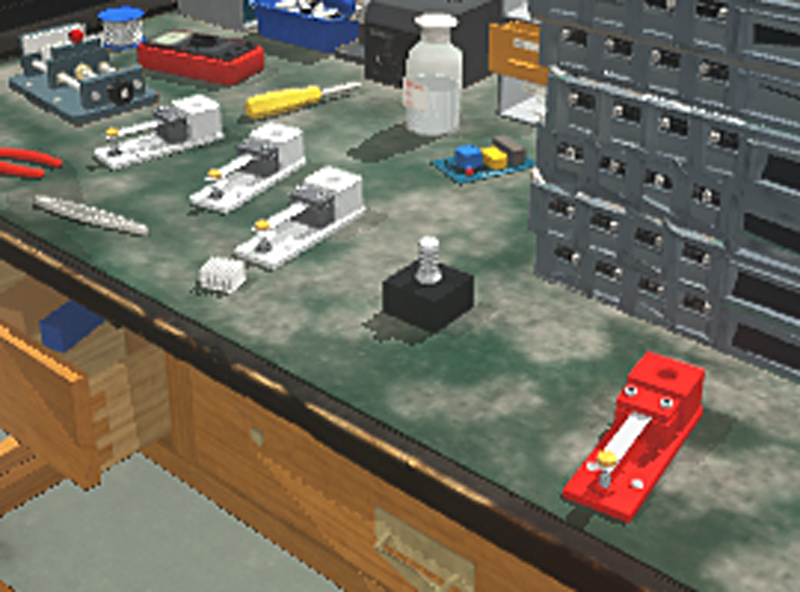

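View pics/t1.png

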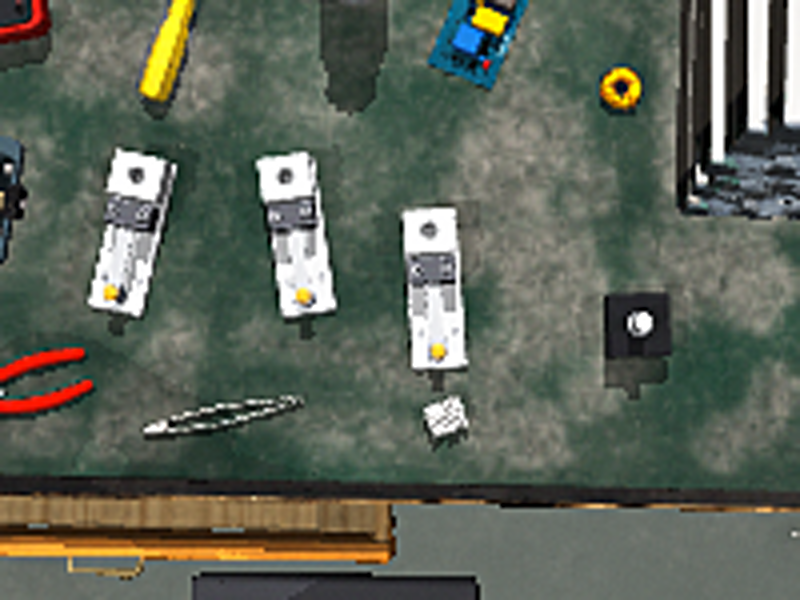

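View pics/top0.png

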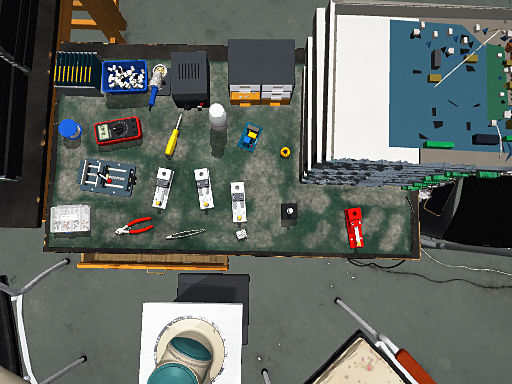

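```bash
cat > h.py <<'E'
from cell import bot, solver, get_obs, imaging
import cv2,numpy as np
def ray(d,u,v,fish):
    H=d['img'].shape[0];f=H/2/np.tan(np.radians(d['vertical_fov'])/2)
    x,y=u-d['cx'],v-d['cy']
    if fish:
        r=np.hypot(x,y);t=r/f;k=np.sin(t)/max(r,1e-9);c=np.array([x*k,y*k,np.cos(t)])
    else: c=np.array([x/f,y/f,1])
    M=np.array(d['world_from_camera']);return M[:3,3],M[:3,:3]@c
def onz(d,u,v,z,fish=False):
    o,r=ray(d,u,v,fish);return o+r*(z-o[2])/r[2]
E
python3 - <<'E'
from h import *
d=imaging.get_image('top')
for n,(u,v),z in [('tipL',(110,292),.034),('tipM',(304,296),.034),('tipR',(437,350),.034),('sL',(137,176),.038),('sM',(286,176),.038),('sR',(429,230),.038),('pin',(640,322),.030+.004+.028),('hold',(637,326),.03)]:
    print(n,np.round(onz(d,u/4+130-.375,v/4+130-.375,z),4))
o=get_obs();print(np.round(o['ee_rot'],3))
d=imaging.get_image('wrist');cv2.imwrite('pics/w0.png',d['img']);print(d['vertical_fov'],d['cx'],d['cy'],np.round(d['world_from_camera'],3))
E
```

```text
tipL [0.4671 0.1194 0.034 ]
tipM [ 0.4675 -0.0352  0.034 ]
tipR [ 0.4268 -0.1426  0.034 ]
sL [0.5606 0.1015 0.038 ]
sM [ 0.5635 -0.0178  0.038 ]
sR [ 0.5225 -0.1337  0.038 ]
pin [ 0.451  -0.3013  0.062 ]
hold [ 0.4498 -0.3024  0.03  ]
[[-0.949  0.315  0.   ]
 [ 0.315  0.949  0.   ]
 [ 0.     0.    -1.   ]]
65.70646984690485 255.2937621892812 191.23480828253247 [[ 0.316  0.912  0.262  0.099]
 [ 0.949 -0.303 -0.087  0.52 ]
 [ 0.     0.276 -0.961  0.375]
 [ 0.     0.     0.     1.   ]]
```

View pics/w0.png

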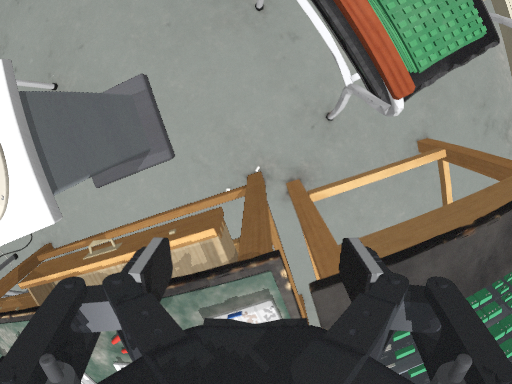

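```bash
cat >> h.py <<'E'
R=np.array([[-1.,0,0],[0,1,0],[0,0,-1]])
def view(n,x,y,z):
    bot.move_ptp([x,y,z],R)
    d=imaging.get_image('wrist');cv2.imwrite(f'pics/{n}.png',d['img']);np.save(f'pics/{n}.npy',d,allow_pickle=True);return d
E
python3 - <<'E'
from h import *
bot.command_gripper(0)
for n,x,y in [('vL',.565,.10),('vM',.565,-.018),('vR',.523,-.134)]:
    d=view(n,x,y,.17);o=get_obs();print(n,o['time_s'],np.round(o['tcp_pos'],4),np.round(o['wrist_force'],2),np.round(np.array(d['world_from_camera'])[:3,3],4))
    for t in ['tip_a','socket_a','block_a']: print(t,[(np.round(r['rect'],1).tolist(),round(r['p'],2)) for r in imaging.recognise(t,'wrist')])
imgs=[cv2.imread(f'pics/{n}.png') for n in ('vL','vM','vR')]
cv2.imwrite('pics/vv.png',np.hstack([i[20:330,125:385] for i in imgs]))
E
```

```text
vL 3.5583 [0.5648 0.1009 0.1702] [-0.29  0.1  -0.21] [0.4948 0.1006 0.3137]
tip_a [([127.0, 110.5, 24.3, 58.0], 0.63), ([271.4, 103.0, 20.5, 69.2], 0.61)]
socket_a [([267.4, 133.2, 63.4, 133.0], 0.81), ([141.5, 138.4, 62.0, 126.5], 0.74), ([54.1, 109.5, 48.7, 110.8], 0.63)]
block_a [([142.9, 136.3, 60.0, 128.8], 0.63), ([55.2, 108.8, 47.3, 113.7], 0.62)]
vM 4.3 [ 0.565  -0.0176  0.17  ] [0.12 0.68 0.12] [ 0.495  -0.0185  0.3135]
tip_a [([242.1, 106.5, 26.5, 62.7], 0.92), ([387.9, 108.0, 19.9, 61.7], 0.75), ([133.2, 71.3, 17.8, 65.8], 0.56)]
socket_a [([143.3, 100.1, 54.2, 127.2], 0.97), ([374.0, 134.3, 58.7, 124.1], 0.67), ([247.4, 136.6, 64.5, 132.7], 0.63)]
block_a [([373.9, 135.6, 59.9, 124.4], 0.94), ([142.7, 98.0, 54.9, 129.1], 0.89), ([11.2, 92.5, 19.6, 19.9], 0.2)]
vR 5.0583 [ 0.5233 -0.1333  0.1701] [-0.47 -0.01  0.42] [ 0.453  -0.134   0.3136]
tip_a [([359.4, 148.7, 18.8, 59.6], 0.86), ([469.1, 154.8, 16.7, 54.9], 0.82)]
socket_a [([453.4, 175.2, 57.1, 109.1], 0.89), ([354.8, 174.9, 58.6, 123.3], 0.68), ([249.4, 136.2, 54.9, 133.2], 0.61)]
block_a [([251.4, 136.4, 51.4, 133.6], 0.84), ([451.5, 173.8, 53.3, 112.1], 0.75), ([358.0, 175.4, 59.7, 127.0], 0.7), ([247.7, 105.4, 18.2, 66.8], 0.4)]
```

View pics/vv.png

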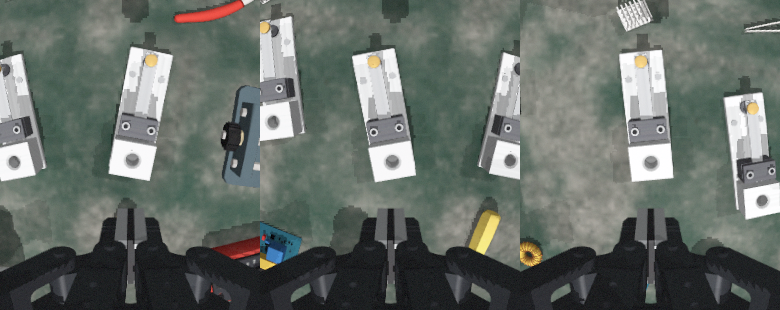

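```bash
cat > seg.py <<'E'
from h import *
T={'L':((276,80),(258,180)),'M':((239,82),(252,182)),'R':((246,82),(256,183))}
out={};crops=[]
for k,(t,s) in T.items():
    d=np.load(f'pics/v{k}.npy',allow_pickle=True).item();im=d['img'];hsv=cv2.cvtColor(im,cv2.COLOR_BGR2HSV)
    def cent(m,c):
        n,l,st,ce=cv2.connectedComponentsWithStats(m.astype(np.uint8))
        i=min((i for i in range(1,n) if st[i,4]>15),key=lambda i:np.hypot(*(ce[i]-c)));return ce[i],st[i]
    y=(hsv[...,0]>12)&(hsv[...,0]<32)&(hsv[...,1]>90)&(hsv[...,2]>120)
    c1,s1=cent(y,t)
    c2,s2=cent(im.max(2)<150,s)
    p=onz(d,*c1,.034,True);q=onz(d,*c2,.038,True);out[k]=(p,q)
    print(k,c1.round(1),s1,c2.round(1),s2,'tip',p.round(4),'sock',q.round(4),np.hypot(*(p-q)[:2]))
    v=im.copy();crop=cv2.resize(v[60:210,215:305],None,fx=2.9,fy=4*2.9/4)
    for c in (c1,c2): cv2.circle(crop,tuple(int(a) for a in ((c-[215,60]+.5)*2.9)),2,(0,0,255),-1)
    crops.append(crop)
cv2.imwrite('pics/seg.png',np.hstack(crops));np.save('pos.npy',out,allow_pickle=True)
E
python3 seg.py
```

```text
L [275.7  79.9] [270  75  12  11 111] [256.9 179.5] [251 174  13  12 123] tip [0.4681 0.1196 0.034 ] sock [0.5623 0.1023 0.038 ] 0.09585125089121192
M [238.4  81.3] [233  76  13  12 116] [256.9 181. ] [251 175  13  13 123] tip [ 0.4695 -0.0339  0.034 ] sock [ 0.5638 -0.017   0.038 ] 0.09585084976947443
R [245.5  81. ] [240  76  12  12 113] [255.3 182.2] [250 176  12  13 108] tip [ 0.4274 -0.1429  0.034 ] sock [ 0.5231 -0.1339  0.038 ] 0.09612416045940866
```

```bash
sleep 1
```

```text
(no output)
```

View pics/seg.png

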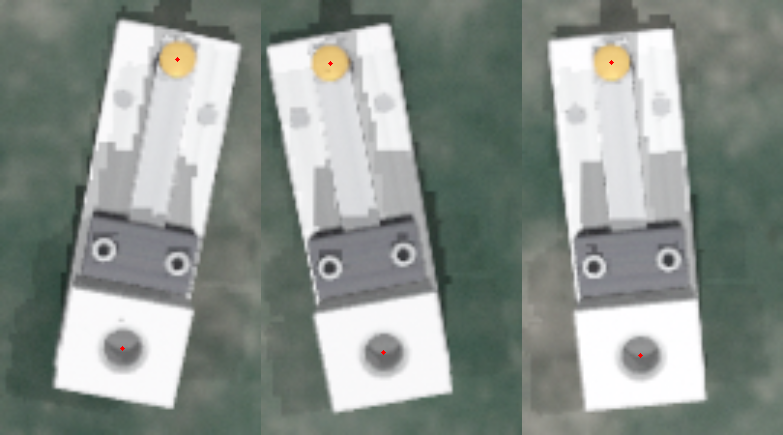

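```bash
cat > press.py <<'E'
from h import *
import sys
P=np.load('pos.npy',allow_pickle=True).item()
def fz():
    v=[]
    for _ in range(4): bot.dwell(.02); v.append(get_obs()['wrist_force'][2])
    return float(np.mean(v))
def press(k):
    p=P[k][0]
    bot.move_ptp([p[0],p[1],.06],R)
    bot.move_straight([p[0],p[1],.040],v=.08);bot.dwell(.1);f0=fz()
    rec=[]
    zs=list(np.arange(.035,.0279,-.0014))+list(np.arange(.0275,.0215,-.0005))
    for z in zs:
        bot.move_straight([p[0],p[1],z],v=.03);f=fz()-f0
        rec.append((get_obs()['tcp_pos'][2]*1000,f))
        if f>12: break
        if z<.0262 and len(rec)>3 and rec[-1][1]-rec[-3][1]>3.5: break
    bot.move_straight([p[0],p[1],.06],v=.08)
    print(k,round(get_obs()['time_s'],1),' '.join(f'{a:.1f}:{b:.1f}' for a,b in rec),flush=True)
for k in sys.argv[1:]: press(k)
E
python3 press.py L
```

```text
L 11.3 34.9:-0.0 33.7:0.5 32.3:1.2 30.9:2.6 29.5:4.1 28.1:5.5 27.6:5.5 27.2:5.7 26.7:5.7 26.3:6.4 25.8:7.1 25.7:9.9
```

```bash
python3 press.py M R
```

```text
M 17.0 35.0:0.3 33.6:-0.4 32.2:0.9 30.8:1.2 29.4:1.4 28.1:2.2 27.6:2.7 27.1:2.7 26.6:2.9 26.1:3.2 25.8:5.9 25.7:8.6
R 22.9 35.0:0.4 33.7:0.3 32.4:1.6 30.9:2.4 29.5:3.4 28.1:5.0 27.7:5.5 27.2:5.7 26.8:6.0 26.3:6.4 25.9:6.8 25.7:9.3 25.5:12.5
```

Run:
```python
from h import *
bot.move_straight([.427,-.143,.14],v=.25)
bot.command_gripper(0.6)
d=view('vP',.451,-.302,.17);o=get_obs();print(o['time_s'],np.round(o['tcp_pos'],4))
for t in ['pin_head','holder']: print(t,[(np.round(r['rect'],1).tolist(),round(r['p'],2)) for r in imaging.recognise(t,'wrist')])
cv2.imwrite('pics/vP2.png',cv2.resize(d['img'][60:260,155:355],(600,600),interpolation=cv2.INTER_NEAREST))
```

```text
24.625 [ 0.451  -0.3012  0.1696]
pin_head [([254.2, 183.6, 18.9, 27.6], 0.79), ([472.2, 215.1, 15.1, 44.0], 0.43)]
holder [([253.1, 178.4, 56.9, 59.1], 0.68), ([473.4, 213.9, 12.2, 43.4], 0.31), ([464.2, 230.3, 34.9, 102.6], 0.19)]
```

View pics/vP2.png

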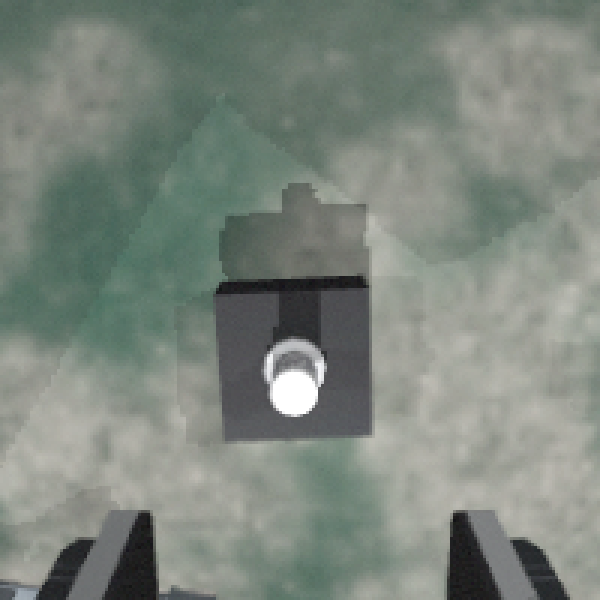

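Run:
```python
from h import *
d=np.load('pics/vP.npy',allow_pickle=True).item()
f=lambda u,v,z: onz(d,u/3+155-.33,v/3+60-.33,z,True)
print('top',f(294,392,.062).round(4),'collar',f(295,369.5,.034).round(4))
c=[f(*p,.03) for p in ((217,293),(368,287),(373,435),(224,440))];print('holder',np.mean(c,0).round(4))
```

```text
top [ 0.4519 -0.3041  0.062 ] collar [ 0.4523 -0.304   0.034 ]
holder [ 0.4519 -0.3039  0.03  ]
```

Run:
```python
from h import *
x,y=.452,-.304
bot.move_ptp([x,y,.09],R)
bot.move_straight([x,y,.037],v=.08,contact_N=8)
print(get_obs()['tcp_pos'])
bot.command_gripper(0)
o=get_obs();print('gap',o['finger_gap'],np.round(o['wrist_force'],1))
bot.dwell(.1)
bot.move_straight([x,y,.12],v=.1)
d=imaging.get_image('wrist');cv2.imwrite('pics/g1.png',cv2.resize(d['img'][130:380,130:380],(600,600)))
o=get_obs();print(o['time_s'],'gap',o['finger_gap'],np.round(o['wrist_force'],1),o['tcp_pos'])
```

```text
[ 0.45224423 -0.30421399  0.03736429]
gap 0.13848071575713003 [0.3 0.5 3.7]
27.5333 gap 0.14015553094022778 [ 0.4  1.1 -0.7] [ 0.45158871 -0.30370223  0.11897183]
```

View pics/g1.png

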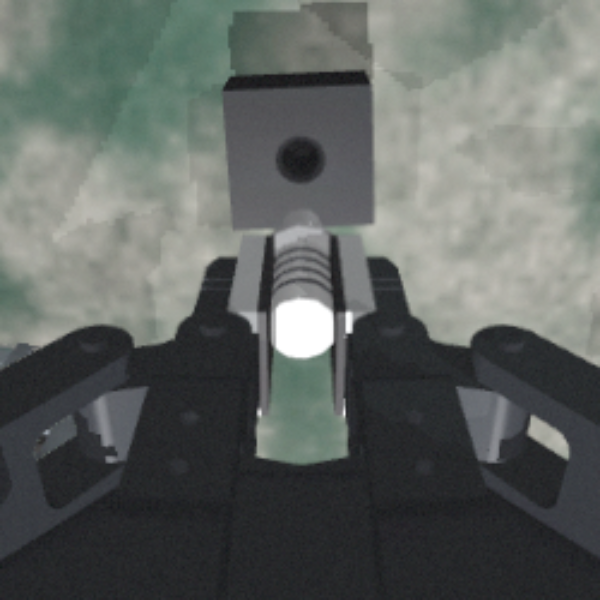

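Run:
```python
from h import *
o=get_obs();z=o['tcp_pos'][2]
bot.move_straight([.5625,-.017,.12],v=.15)
bot.dwell(.15)
d=imaging.get_image('wrist');np.save('pics/g2.npy',d,allow_pickle=True);cv2.imwrite('pics/g2.png',cv2.resize(d['img'][130:330,155:355],(600,600),interpolation=cv2.INTER_CUBIC))
o=get_obs();print(o['time_s'],o['tcp_pos'],np.round(o['wrist_force'],1))
```

```text
29.9333 [ 0.56245317 -0.01728974  0.12004782] [ 0.5  0.6 -0.3]
```

View pics/g2.png

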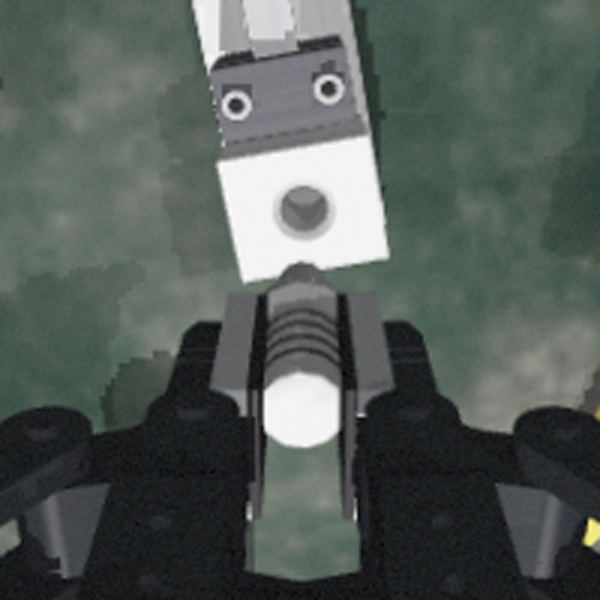

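Run:
```python
from h import *
d=np.load('pics/g2.npy',allow_pickle=True).item()
f=lambda u,v,z: onz(d,u/3+155-.33,v/3+130-.33,z,True)
print('pintop',f(301.5,410,.145).round(4),'shank-bottom-ish',f(302,272,.091).round(4),'socket',f(304.5,209,.038).round(4))
```

```text
pintop [ 0.5622 -0.0175  0.145 ] shank-bottom-ish [ 0.5608 -0.0174  0.091 ] socket [ 0.5638 -0.0168  0.038 ]
```

Run:
```python
from h import *
x,y=.5639,-.0167
bot.move_straight([x,y,.075],v=.12);bot.dwell(.1)
o=get_obs();print(o['tcp_pos'],np.round(o['wrist_force'],1))
for z in (.066,.062,.058,.054,.050,.047,.0455,.0447):
    c=bot.move_straight([x,y,z],v=.04,contact_N=8);o=get_obs();print(z,c,np.round(o['tcp_pos'],4),np.round(o['wrist_force'],1),round(o['time_s'],1))
    if c: break
```

```text
[ 0.56459179 -0.01677891  0.0762543 ] [-0.6 -0.1 -0.1]
0.066 False [ 0.5637 -0.0167  0.0657] [0.2 0.1 0. ] 30.9
0.062 False [ 0.5637 -0.0167  0.0616] [-0.1 -0.7 -1. ] 31.2
0.058 False [ 0.5637 -0.0167  0.0576] [ 0.   0.1 -0.3] 31.4
0.054 False [ 0.5637 -0.0167  0.0536] [ 0.7 -0.1 -0.2] 31.7
0.05 False [ 0.5637 -0.0167  0.0496] [ 0.6 -0.1 -1.4] 31.9
0.047 False [ 0.5638 -0.0167  0.0467] [ 0.4 -0.6 -0. ] 32.2
0.0455 False [ 0.5641 -0.0167  0.0457] [ 0.6 -0.2  0.7] 32.4
0.0447 False [ 0.5642 -0.0167  0.0456] [-2.3  0.3  5.8] 32.7
```

Run:
```python
from h import *
x,y=.5639,-.0167
bot.command_gripper(0.5)
bot.move_straight([x,y,.17],v=.15)
d=imaging.get_image('wrist');np.save('pics/e.npy',d,allow_pickle=True)
s=imaging.get_image('scene')
cv2.imwrite('pics/e.png',np.hstack([cv2.resize(d['img'][60:260,155:355],(400,400)),cv2.resize(s['img'][160:240,170:250],(400,400))]))
o=get_obs();print(o['time_s'],np.round(o['tcp_pos'],4),np.round(o['wrist_force'],1))
```

```text
34.1667 [ 0.5633 -0.0167  0.1685] [-0.7 -0.  -0.8]
```

View pics/e.png

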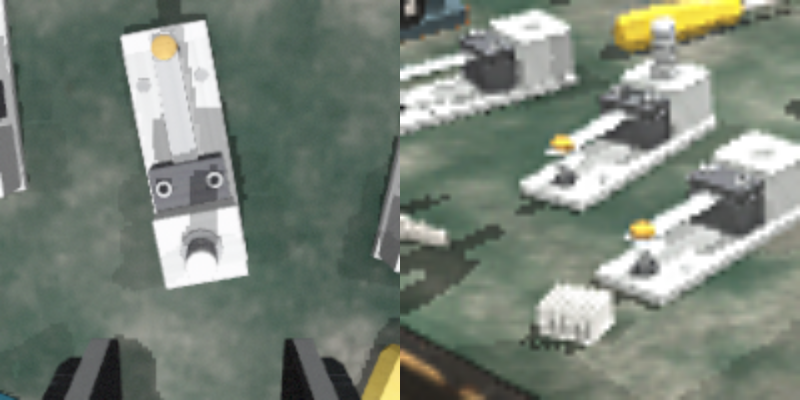

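Run:
```python
from h import *
d=np.load('pics/e.npy',allow_pickle=True).item()
print(onz(d,202/2+155-.25,260/2+60-.25,.070,True).round(4))
bot.sign_off();print(get_obs()['time_s'])
```

```text
[ 0.5613 -0.0164  0.07  ]
the job is handed in; nothing more can be done
the job is handed in; nothing more can be done
```

I pressed the three fingers from left to right. The middle one was the soft one, so I seated the pin in the middle block's socket and handed the job in at about 34 s.

| Finger | Push-back at the stop | Highest force pressed |
|---|---|---|
| Left | about 6–7 N | 9.9 N |
| Middle | about 3 N | 8.6 N |
| Right | about 6.5 N | 12.5 N |

All three clearly reached the stop: the force rose sharply at a tip height of about 25.7 mm. At about 3 N, the middle finger came out nearer half the sound leaves' force than the "less than half" in the task. It was still clearly the softest.

**Pin:** it slid down freely and the force rose to 5.8 N where I expected the collar to land (tool at 45.6 mm, predicted 45.4 mm). After release, the wrist and scene pictures show it upright, with the collar on the block and the gripper clear.

**Disagreement:** my last camera measurement put the pin's top about 2.5 mm towards the robot from the socket centre along x. I read the pixel roughly from a shiny top and did not repeat it. Sideways (y) it agreed to 0.5 mm, and the force reading and both pictures point to a full seat.

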